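# Load the large ball into the density analyser

### The arm

A 7-joint arm with a two-finger parallel gripper is mounted at the origin on the work surface. World frame = base frame: x ahead of the robot, y to its left, z up, the work surface at z = 0. Lengths are in m, angles in rad, forces in N, time in s.
With the tool pointing down it reaches from about 0.35 to 0.9 m from the base axis. Payload 19.9 kg.
Tool frame: the origin (TCP) lies at the very end of the fingers, on their centre line; the grasp point (between the pads) lies 19 mm behind it (pinch_z is the distance from the TCP to the grasp point, in m); z points along the fingers, y is the line along which they close (so a half turn about z gives the same grasp; the last joint's range is limited). The gripper opens to 94 mm and grips with 3 to 60 N. Pads are 16 mm wide; open, the fingers measure 119 mm over their backs; the gripper's body (75 mm by 177 mm) begins 78 mm behind the grasp point.
Start: joints at [1.29, 0.417, -0.01, 1.614, 0.005, 1.111, -0.053], TCP at [0.148, -0.607, 0.17] pointing down, gripper open.
Joint ranges: [-2.81, 2.81], [-0.39, 2.02], [-1.27, 1.25], [0.06, 2.57], [-1.19, 4.33], [0.19, 2], [-2.82, 2.82]. Speed limits (rad/s): [1.89, 1.89, 2.39, 2.39, 3.01, 3.01, 3.01].

### API

Orientations are given as a unit quaternion [x, y, z, w].
In Python, from cell import state, capture, finish_job, pinch_z gives the robot as it stands.
- The arm moves only by the tool send_rows, never from a script. Its argument "steps" is a list of rows, each an object with "rotation": the turn, a rotation vector about the tool's x, y, z in degrees, a list of three; "translation": the shift along the tool's x, y, z in m, a list of three; "fingers": the gripper's target within -1 to 1 (fully open at 1, half-way at 0, shut at -1). In form: [{"rotation": [wx, wy, wz], "translation": [dx, dy, dz], "fingers": fingers}, ...]. A call has exactly 10 rows; each row shifts and turns the commanded pose from where the row before left it, along the tool's axes as they then stand; what a row does not reach is not made up. A row lasts 1/8 s, in which the tool goes at most 62.5 mm and 10.7 degrees, less where a joint would pass 70% of its speed; a pose out of reach is approached as far as the arm can. A call with a gripper value outside its range is refused whole. The fingers move at their own pace and stop on an object; "squeeze" is the grip in N (left out, the last holds). Time passes only in rows, so rows that do not move let the fingers close, or fill a call up. It gives the time, the measured TCP pose, the force, the opening and the grip force at its end, in the units of the state.
- state(): the state, without advancing time (a new reading comes with each control period).
- capture(name): name is "scene" or "top"; returns a dict with "pixels" (480x640x3 uint8, red, green, blue), "fx", "fy", "cx", "cy" (pixels), "camera_from_world" (4x4, takes a point from world to camera coordinates). Camera axes: x right, y down, z forward; pixel columns grow to the right and rows downward; lengths in m; the calibration is good to about 2 mm. A picture is of the moment at which its call begins. There is no depth.
- finish_job(): hands the job in; it is judged then, once.
The state is a dict: "time_s": time; "joint_positions": joint angles; "dq": joint speeds; "joint_efforts": joint torques, N m; "tcp_pos": TCP position; "eef_rot": TCP orientation; "force": force on the tool from outside, world axes, zero at the start; "ft_torque": the same for the moment, N m; "grip_width": finger opening in m; "finger_force": force on a finger pad.
Only numpy, scipy, OpenCV 4.12 (cv2) and the standard library are available. Lean on these libraries where they do the work, as an engineer would, in place of code of your own. Each camera call takes 0.05 s, during which the arm holds its last target. There are 200 camera calls.

### The job

Take the largest of the balls off its cork ring and lower it gently into the middle of the deep steel cup in the analyser's open drawer: set it down in the cup's floor nest, do not drop it or press it down. Then push the drawer home until its spring catch holds it shut, and move clear. Leave the other specimens where they are.

Things in the scene. Friction and masses are not known exactly. Their poses are not given: they have to be found in the camera images.
- big_ball_center (a point): Centre of the ball to be loaded: dark, smooth, 50 mm in diameter, about 0.2 kg. It rests on a cork ring (40 mm outside, 28 mm inside, 10 mm high), its centre about 31 mm above the table. Three such rings stand about 100 to 200 mm apart, fixed to the table; which one carries the ball varies.
- small_ball_center (a point): Centre of another dark ball, 32 mm in diameter, on another such cork ring. To be left alone.
- puck: Black cylindrical specimen mount, 38 mm in diameter, 22 mm high, flat on the third cork ring; origin at the centre of its underside. To be left alone.
- analyser: Density analyser, a fixed white housing 240 mm wide and 260 mm deep: 100 mm high for the front 150 mm, 170 mm high behind that. Origin on the table below the middle of the front face; its x axis points into the machine, away from the robot (within 0.2 rad of the world's x), z up. Its drawer slides out of the front face along its -x.
- cup_floor (a point): Middle of the floor of the round steel cup fixed in the drawer, 12 mm above the table; axes as the analyser's. Cup 134 mm wide inside, wall 4 mm, rim 58 mm above this floor; fully out, its middle is 72 mm before the housing. A rubber nest in mid-floor (ring 44 mm outside, 30 mm inside, 5 mm high) takes the ball, its centre then 25 mm above this point. Drawer front: 108 mm before it.
- drawer_front (a point): Middle of the front face of the drawer's grey front block, 45 mm above the table; axes as the analyser's, so pushing along +x shuts the drawer. The face is 170 mm wide and reaches from 4 to 82 mm above the table. When shut it still stands 30 mm proud of the housing.
- drawer (a joint): How far the drawer is out, in m: 0 fully home against its stop, 0.15 fully out. A light spring (up to 1.8 N) pushes it outward; between 16 and 5 mm it rides over a spring catch that takes about 10 N to pass (more if rammed) and then snaps home and holds the drawer at 0. Left short of the catch it creeps back out.
Mind the look-alikes: they are no part of the job. What is shaped like the part that bears big_ball_center but green or purple is not meant.

How it is judged:
By the outcome, as a careful person would: the job done as asked, in the order asked, and still so for the second after the job is handed in, with the robot touching nothing.
It also fails if it takes over 54 s, if anything falls off the work surface, if the arm or the gripper's body presses on something with over 40 N, if the wrist force passes 120 N, or if a joint passes its speed limit or range.

## Working session

There is one attempt and no reset: what is moved stays moved. The work goes in short steps, Python scripts to look and compute and a tool call to move; the robot and the scene stay as the last step left them, time stands still between calls to the robot, and variables do not carry over. Pictures are saved under pics/ and viewed, at most 10 in all, crops included, and the job is handed in when it is done.

Besides the shell and the picture viewer there is one more tool, called after "Emit:" as name([rows], argument=value, ...), one row to a line, values as JSON. send_rows: Moves the arm, as the interface text tells. Its arguments: {"type":"object","properties":{"steps":{"type":"array"},"squeeze":{"type":"number"}},"required":["steps"]}

```bash
mkdir -p pics; ls
cat > h.py <<'E'
import numpy as np, cv2
from cell import state, capture, finish_job, pinch_z
def grab(n,f):
    c=capture(n); cv2.imwrite(f'pics/{f}.png',cv2.cvtColor(c['pixels'],cv2.COLOR_RGB2BGR))
    return c
def ray(c,u,v):
    T=np.array(c['camera_from_world']); R=T[:3,:3]; o=-R.T@T[:3,3]
    return o,R.T@np.array([(u-c['cx'])/c['fx'],(v-c['cy'])/c['fy'],1])
def onz(c,u,v,z):
    o,d=ray(c,u,v); return o+d*(z-o[2])/d[2]
def proj(c,p):
    T=np.array(c['camera_from_world']); q=T[:3,:3]@p+T[:3,3]
    return np.array([c['fx']*q[0]/q[2]+c['cx'],c['fy']*q[1]/q[2]+c['cy']])
E
python3 - <<'E'
from h import *
for n in('scene','top'):
    c=grab(n,n+'0'); print(n,c['fx'],ray(c,320,240))
s=state(); print(s,pinch_z)
E
```

```text
pics
scene 621.391102928324 (array([ 1.047558  , -0.47865368,  0.98203524]), array([-0.46086626,  0.31515515, -0.82962931]))
top 455.3478835653958 (array([ 0.38979579, -0.12181948,  1.05415558]), array([ 0.12306136, -0.01531795, -0.99257622]))
{'time_s': 0.1, 'joint_positions': array([ 1.28949162,  0.41789392, -0.01034057,  1.61410198,  0.00469845,
        1.11068013, -0.0530251 ]), 'dq': array([-0.00082564, -0.00213271,  0.00157028, -0.00342614,  0.00182151,
       -0.00069847,  0.0031814 ]), 'joint_efforts': array([ 3.17206774e-03, -8.52584982e+01,  6.41201176e-01, -4.26689351e+01,
       -4.88545059e-02,  1.65255263e-02,  1.55151538e-04]), 'tcp_pos': array([ 0.14836848, -0.60675716,  0.16930544]), 'eef_rot': array([ 9.92819195e-01,  1.19623434e-01, -9.65862397e-05, -5.20730337e-04]), 'force': array([-0.31440617,  0.29043681, -0.4550493 ]), 'ft_torque': array([ 0.02245683, -0.02999312,  0.00737622]), 'finger_force': 0.0, 'grip_width': 0.09373167663539467} 0.0188
```

View pics/scene0.png

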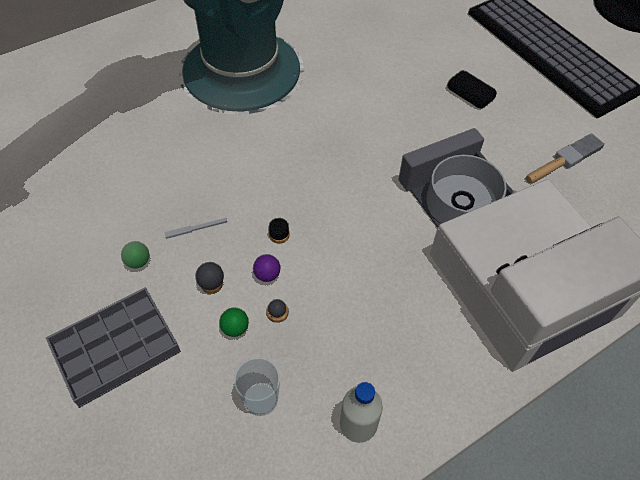

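View pics/top0.png

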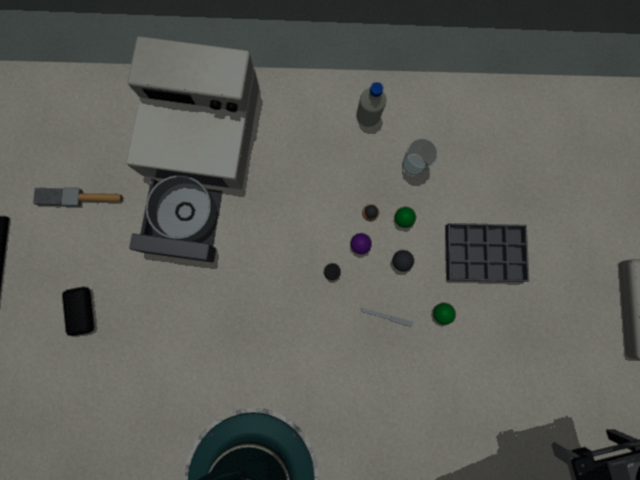

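Scene image: the big ball candidates are dark (209,277) [top (403,261)], small dark ball on cork (277,310) [top (371,212)], black puck (279,230) [top (332,272)], and green (135,254), green (234,322) and purple (267,268) look-alikes. I choose the dark one at (209,277), the largest non-coloured one. The cup's nest is at scene (462,201), top (185,211), and the grey drawer front is at top (172,247).

Run:
```python
from h import *
S=capture('scene');T=capture('top')
def comp(c,u,v,thr,r=40):
    p=c['pixels'].astype(int); m=((p.max(2)<thr)&(p.max(2)-p.min(2)<25)).astype(np.uint8)
    k=np.zeros_like(m);k[v-r:v+r,u-r:u+r]=1;m*=k
    n,l,st,ce=cv2.connectedComponentsWithStats(m)
    i=min(range(1,n),key=lambda i:np.hypot(*(ce[i]-[u,v]))+ (1e3 if st[i][4]<25 else 0))
    return (l==i).astype(np.uint8),ce[i],st[i]
def tri(rs):
    A=0;b=0
    for o,d in rs:
        d=d/np.linalg.norm(d);P=np.eye(3)-np.outer(d,d);A=A+P;b=b+P@o
    return np.linalg.solve(A,b)
for nm,s,t,z in(('big',(209,277),(403,261),.031),('small',(277,310),(371,212),.02),('puck',(279,230),(332,272),.02)):
    rs=[]
    for c,q in((S,s),(T,t)):
        m,ce,st=comp(c,*q,100,20)
        cn=max(cv2.findContours(m,0,2)[0],key=len); (u,v),r=cv2.minEnclosingCircle(cn)
        rs.append(ray(c,u,v)); print(nm,(u,v),r,ce,st,onz(c,u,v,z).round(4))
    print(tri(rs).round(4))
rs=[]
for c,q in((S,(462,201)),(T,(185,211))):
    m,ce,st=comp(c,*q,70,15); print('nest',ce,st,onz(c,*ce,.017).round(4)); rs.append(ray(c,*ce))
print(tri(rs))
a=S['pixels'][180:360,100:320];b=T['pixels'][160:280,110:250]
a=cv2.resize(a,(440,360),interpolation=2);b=cv2.resize(b,(350,300),interpolation=2)
o=np.zeros((360,790,3),np.uint8);o[:,:440]=a;o[:300,440:]=b
cv2.imwrite('pics/crop1.png',o[...,::-1])
```

```text
big (209.70033264160156, 276.7088317871094) 15.167244911193848 [209.2164297  275.74407583] [195 262  29  28 633] [ 0.4799 -0.3247  0.031 ]
big (401.8999938964844, 261.8999938964844) 13.069907188415527 [401.97565923 261.65720081] [390 249  25  26 493] [ 0.4711 -0.323   0.031 ]
[ 0.4726 -0.324   0.0199]
small (276.6566162109375, 307.8975830078125) 9.201102256774902 [276.56653992 307.91254753] [268 299  18  19 263] [ 0.5917 -0.2543  0.02  ]
small (370.1363525390625, 212.52597045898438) 8.994133949279785 [370.93229167 212.00520833] [362 204  18  18 192] [ 0.5845 -0.2524  0.02  ]
[ 0.5868 -0.2528  0.0104]
puck (277.9651184082031, 228.94186401367188) 11.662203788757324 [278.26190476 228.49470899] [268 218  21  22 378] [ 0.4494 -0.1664  0.02  ]
puck (332.0, 272.2250061035156) 10.22509479522705 [331.82993197 272.21768707] [323 262  19  21 294] [ 0.4451 -0.1664  0.02  ]
[ 0.4459 -0.1657  0.0151]
nest [462.54751131 199.88235294] [451 191  24  19 221] [0.5824 0.176  0.017 ]
nest [184.52       211.02857143] [175 202  20  19 175] [0.5788 0.1764 0.017 ]
[0.58001279 0.17831774 0.01244383]
```

View pics/crop1.png

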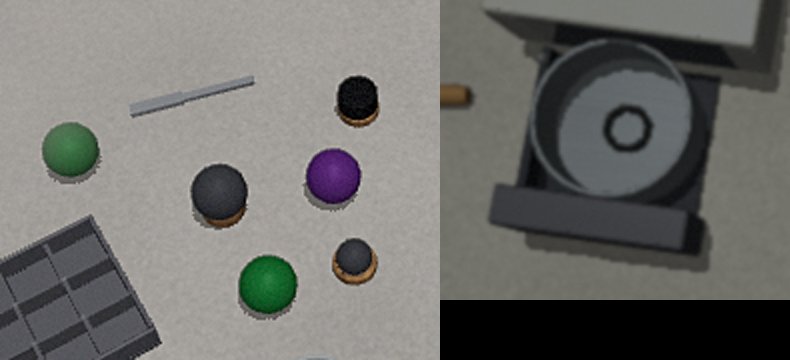

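Crop: the dark ball on cork is at scene (209,276), clearly larger than the small one, and the look-alikes are green and purple. The nest and drawer front are clear. Next I separate shadow from ball and find the drawer's yaw.

Run:
```python
from h import *
S=cv2.imread('pics/scene0.png');T=cv2.imread('pics/top0.png')
print('S row',S[276,190:230].tolist());print('S col',S[258:298,209].tolist())
print('T row',T[261,386:418].tolist());print('T col',T[245:278,402].tolist())
print('T front col170',T[232:262,170].tolist())
```

```text
S row [[151, 156, 160], [153, 158, 162], [159, 163, 166], [162, 167, 168], [171, 177, 181], [116, 117, 119], [42, 41, 42], [42, 37, 39], [58, 50, 50], [54, 47, 47], [56, 52, 49], [57, 54, 49], [59, 51, 51], [56, 54, 53], [66, 60, 62], [65, 57, 57], [64, 59, 57], [70, 65, 62], [69, 62, 61], [70, 64, 61], [71, 66, 65], [69, 58, 62], [64, 60, 56], [66, 58, 58], [58, 56, 50], [59, 54, 56], [53, 51, 47], [59, 54, 52], [53, 52, 49], [54, 43, 50], [41, 34, 40], [46, 43, 39], [28, 22, 22], [54, 52, 48], [168, 172, 178], [162, 167, 170], [160, 164, 167], [157, 162, 166], [158, 166, 168], [160, 163, 166]]
S col [[152, 157, 159], [155, 159, 161], [160, 167, 170], [146, 151, 154], [54, 55, 56], [48, 41, 37], [47, 40, 44], [58, 56, 54], [57, 50, 49], [65, 59, 56], [63, 58, 55], [64, 60, 58], [66, 64, 62], [76, 71, 69], [76, 68, 68], [73, 70, 66], [71, 67, 65], [70, 67, 65], [70, 64, 61], [68, 60, 60], [66, 57, 55], [60, 52, 51], [58, 54, 50], [57, 58, 52], [51, 46, 47], [54, 49, 46], [44, 44, 37], [55, 47, 48], [42, 39, 38], [42, 36, 37], [41, 37, 38], [24, 22, 18], [41, 67, 92], [43, 63, 83], [2
[... 802 characters left out ...]
 37, 34], [38, 36, 32], [36, 35, 33], [36, 34, 32], [34, 31, 28], [32, 31, 28], [29, 26, 26], [28, 26, 23], [27, 24, 24], [24, 21, 20], [22, 20, 17], [36, 38, 38], [58, 61, 62], [62, 67, 68], [74, 79, 80], [101, 108, 108], [109, 117, 118], [109, 116, 119]]
T front col170 [[106, 104, 98], [105, 102, 96], [106, 104, 98], [105, 103, 97], [97, 96, 90], [85, 84, 78], [59, 57, 55], [54, 51, 50], [64, 61, 59], [66, 63, 60], [68, 65, 63], [66, 65, 63], [68, 64, 63], [66, 63, 61], [67, 64, 61], [66, 63, 62], [66, 62, 60], [67, 63, 62], [65, 62, 60], [65, 62, 60], [65, 62, 61], [63, 60, 58], [50, 47, 45], [29, 29, 25], [35, 36, 37], [53, 57, 58], [59, 64, 64], [60, 64, 64], [58, 62, 63], [59, 63, 64]]
```

Run:
```python
from h import *
S=capture('scene');T=capture('top')
for z in(.031,):
    print(onz(S,209.6,275.7,z),onz(T,402.5,260.4,z))
# drawer front top face in top view
p=T['pixels'].astype(int); m=((p.max(2)>56)&(p.max(2)<76)&(p[...,2]>=p[...,0]+1)).astype(np.uint8)
k=np.zeros_like(m);k[230:268,122:222]=1;m=cv2.morphologyEx(m*k,cv2.MORPH_OPEN,np.ones((3,3)))
n,l,st,ce=cv2.connectedComponentsWithStats(m);i=1+st[1:,4].argmax()
r=cv2.minAreaRect(np.argwhere(l==i)[:,::-1].astype(np.float32));b=cv2.boxPoints(r)
print(st[i],b.tolist());w=np.array([onz(T,u,v,.082) for u,v in b]);print(w.round(4))
a,_,_=(w,0,0)
e=max(((w[j]-w[(j+1)%4]) for j in range(4)),key=np.linalg.norm)
if e[1]<0:e=-e
print('edge len',np.linalg.norm(e),'yaw',np.arctan2(-e[0],e[1]))
# nest circle
for c,q,t in((S,(462,201),75),(T,(185,211),60)):
    p=c['pixels'].max(2);k=np.zeros_like(p);k[q[1]-14:q[1]+14,q[0]-14:q[0]+14]=1
    cn=max(cv2.findContours(((p<t)*k).astype(np.uint8),0,1)[0],key=len);el=cv2.fitEllipse(cn);print(el,onz(c,*el[0],.016))
# cup rim ellipse check
```

```text
[ 0.47797041 -0.32391471  0.031     ] [ 0.47450004 -0.3243887   0.031     ]
[ 130  234   78   25 1092] [[129.46002197265625, 247.77999877929688], [131.52001953125, 233.36001586914062], [207.68002319335938, 244.24002075195312], [205.62002563476562, 258.6600036621094]]
[[0.4845 0.2699 0.082 ]
 [0.5157 0.268  0.082 ]
 [0.4958 0.1036 0.082 ]
 [0.4648 0.1063 0.082 ]]
edge len 0.16556730489302002 yaw -0.12018989655502757
((462.46038818359375, 199.95889282226562), (17.765499114990234, 23.093053817749023), 102.9410629272461) [0.58201423 0.17638097 0.016     ]
((184.6114044189453, 211.1088104248047), (18.326862335205078, 18.36517906188965), 107.96122741699219) [0.57879324 0.1764187  0.016     ]
```

Emit:
send_rows([
  {"rotation": [0, 0, 0], "translation": [0.024, -0.012, 0], "fingers": 1},
  {"rotation": [0, 0, 0], "translation": [0.048, -0.0245, 0], "fingers": 1},
  {"rotation": [0, 0, 0], "translation": [0.048, -0.0245, 0], "fingers": 1},
  {"rotation": [0, 0, 0], "translation": [0.048, -0.0245, 0], "fingers": 1},
  {"rotation": [0, 0, 0], "translation": [0.048, -0.0245, 0], "fingers": 1},
  {"rotation": [0, 0, 0], "translation": [0.048, -0.0245, 0], "fingers": 1},
  {"rotation": [0, 0, 0], "translation": [0.048, -0.0245, 0], "fingers": 1},
  {"rotation": [0, 0, 0], "translation": [0.048, -0.0245, 0], "fingers": 1},
  {"rotation": [0, 0, 0], "translation": [0.025, -0.013, 0], "fingers": 1},
  {"rotation": [0, 0, 0], "translation": [0, 0, 0], "fingers": 1},
], squeeze=12)

```text
time_s: 1.55
tcp_pos: [0.4772, -0.3229, 0.1697]
eef_rot: [0.993, 0.121, 0.0, -0.0]
force: [-1.3, 0.1, -1.3]
grip_width: 0.0938
finger_force: 0.0
```

Emit:
send_rows([
  {"rotation": [0, 0, 0], "translation": [-0.0013, 0.001, 0.02], "fingers": 1},
  {"rotation": [0, 0, 0], "translation": [0, 0, 0.03], "fingers": 1},
  {"rotation": [0, 0, 0], "translation": [0, 0, 0.03], "fingers": 1},
  {"rotation": [0, 0, 0], "translation": [0, 0, 0.03], "fingers": 1},
  {"rotation": [0, 0, 0], "translation": [0, 0, 0.02], "fingers": 1},
  {"rotation": [0, 0, 0], "translation": [0, 0, 0.015], "fingers": 1},
  {"rotation": [0, 0, 0], "translation": [0, 0, 0.0125], "fingers": 1},
  {"rotation": [0, 0, 0], "translation": [0, 0, 0], "fingers": 1},
  {"rotation": [0, 0, 0], "translation": [0, 0, 0], "fingers": 1},
  {"rotation": [0, 0, 0], "translation": [0, 0, 0], "fingers": 1},
])

```text
time_s: 2.8
tcp_pos: [0.475, -0.3263, 0.013]
eef_rot: [0.993, 0.12, 0.0, 0.0]
force: [0.6, 0.2, -0.2]
grip_width: 0.094
finger_force: 0.0
```

Emit:
send_rows([
  {"rotation": [0, 0, 0], "translation": [0.0015, -0.0015, 0.001], "fingers": 1},
  {"rotation": [0, 0, 0], "translation": [0, 0, 0], "fingers": 0.3},
  {"rotation": [0, 0, 0], "translation": [0, 0, 0], "fingers": 0.2},
  {"rotation": [0, 0, 0], "translation": [0, 0, 0], "fingers": 0.1},
  {"rotation": [0, 0, 0], "translation": [0, 0, 0], "fingers": 0},
  {"rotation": [0, 0, 0], "translation": [0, 0, 0], "fingers": -0.1},
  {"rotation": [0, 0, 0], "translation": [0, 0, 0], "fingers": -0.3},
  {"rotation": [0, 0, 0], "translation": [0, 0, 0], "fingers": -1},
  {"rotation": [0, 0, 0], "translation": [0, 0, 0], "fingers": -1},
  {"rotation": [0, 0, 0], "translation": [0, 0, 0], "fingers": -1},
], squeeze=15)

```text
time_s: 4.05
tcp_pos: [0.476, -0.3245, 0.0115]
eef_rot: [0.993, 0.12, 0.0, 0.0]
force: [1.5, -2.3, 3.7]
grip_width: 0.0347
finger_force: 12.2
```

Run:
```python
from h import *
S=capture('scene');T=capture('top')
a=S['pixels'][190:340,110:310];b=T['pixels'][190:340,330:480]
o=np.zeros((450,800,3),np.uint8);o[:300,:400]=cv2.resize(a,(400,300));o[:400,400:]=cv2.resize(b,(400,400))
cv2.imwrite('pics/crop2.png',o[...,::-1])
```

```text
(no output)
```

View pics/crop2.png

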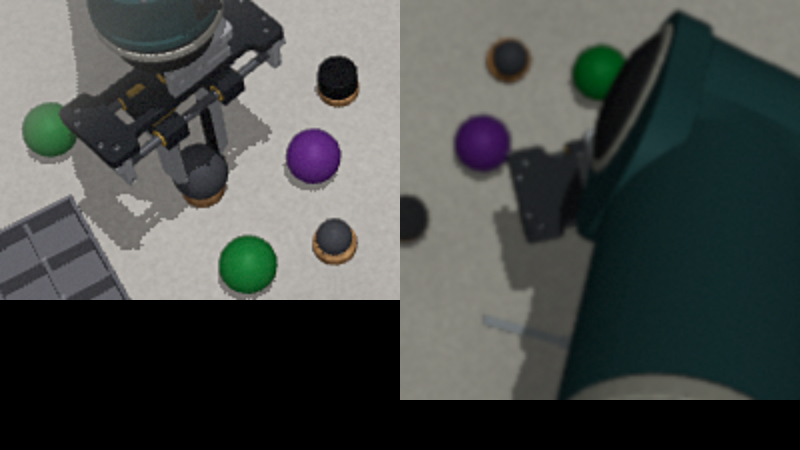

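Crop: the ball is still on its ring at scene (210,276) with fingers around it, but the 34.7 mm width doesn't fit a 50 mm ball, so I check closely before lifting.

Run:
```python
from h import *
S=capture('scene');s=state();print(s['grip_width'],s['finger_force'],s['force'],s['tcp_pos'])
t=s['tcp_pos'];y=np.array([.2375,-.971,0]);k=5
u0,v0=160,210
a=cv2.resize(S['pixels'][v0:v0+110,u0:u0+110],None,fx=k,fy=k,interpolation=2)
g=cv2.convertScaleAbs(a,alpha=1.8)
for d,col in((.017,(255,0,0)),(-.017,(255,0,0)),(.025,(0,255,0)),(-.025,(0,255,0)),(0,(255,255,0))):
    for z in(0,.019):
        p=(proj(S,t+y*d+[0,0,z])-[u0,v0])*k
        cv2.circle(g,tuple(int(q) for q in p),3,col,-1)
cv2.imwrite('pics/crop3.png',g[...,::-1])
```

```text
0.03431954170189309 12.41685654851608 [ 1.19678363 -3.39823164  4.14517362] [ 0.47599789 -0.32449085  0.0115242 ]
```

View pics/crop3.png

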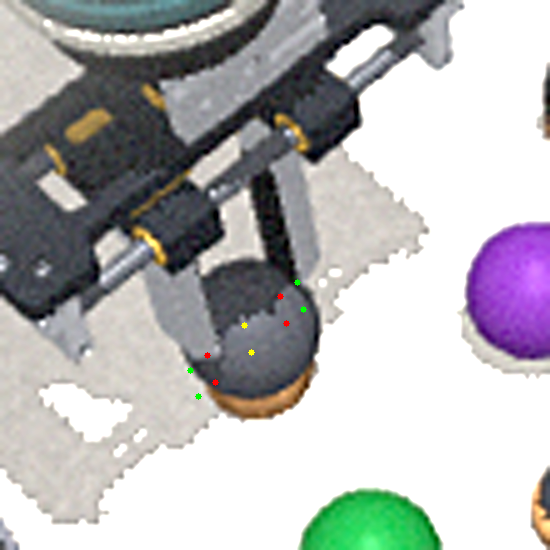

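The overlay suggests the fingertips end higher than the reported TCP, pinching the ball's upper part. I open in place and measure the tips unobstructed.

Emit:
send_rows([
  {"rotation": [0, 0, 0], "translation": [0, 0, 0], "fingers": -0.2},
  {"rotation": [0, 0, 0], "translation": [0, 0, 0], "fingers": 0},
  {"rotation": [0, 0, 0], "translation": [0, 0, 0], "fingers": 0.3},
  {"rotation": [0, 0, 0], "translation": [0, 0, 0], "fingers": 0.7},
  {"rotation": [0, 0, 0], "translation": [0, 0, 0], "fingers": 1},
  {"rotation": [0, 0, 0], "translation": [0, 0, 0], "fingers": 1},
  {"rotation": [0, 0, 0], "translation": [0, 0, 0], "fingers": 1},
  {"rotation": [0, 0, 0], "translation": [0, 0, 0], "fingers": 1},
  {"rotation": [0, 0, 0], "translation": [0, 0, 0], "fingers": 1},
  {"rotation": [0, 0, 0], "translation": [0, 0, 0], "fingers": 1},
])

```text
time_s: 5.45
tcp_pos: [0.4759, -0.3242, 0.0114]
eef_rot: [0.993, 0.12, -0.0, -0.0]
force: [-0.7, -0.1, 0.0]
grip_width: 0.0939
finger_force: 0.0
```

Run:
```python
from h import *
S=capture('scene');s=state();print(s['grip_width'],s['finger_force'],s['force'],s['tcp_pos'])
t=s['tcp_pos'];y=np.array([.2375,-.971,0]);k=5
u0,v0=150,205
g=cv2.convertScaleAbs(cv2.resize(S['pixels'][v0:v0+115,u0:u0+130],None,fx=k,fy=k,interpolation=2),alpha=1.6)
for z,col in((0,(255,0,0)),(.02,(0,255,0)),(.04,(255,255,0))):
    for d in(.047,-.047,0):
        p=(proj(S,t+y*d+[0,0,z])-[u0,v0])*k
        cv2.circle(g,tuple(int(q) for q in p),3,col,-1)
cv2.imwrite('pics/crop4.png',g[...,::-1])
```

```text
0.09423249100320652 0.0 [-0.63158212 -0.23636597 -0.33861167] [ 0.47581038 -0.32425989  0.01134235]
```

View pics/crop4.png

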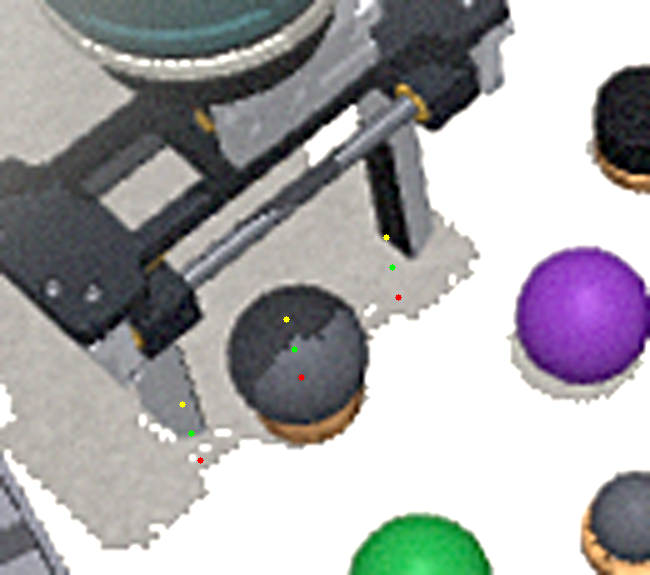

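Crop: finger tips' inner front corners at crop (205,428) and (407,258). They sit well above the expected tip dots, and the apparent tip spacing fits about 37 mm higher, as does the 34.7 mm chord. I compute the offset.

Run:
```python
from h import *
from scipy.optimize import least_squares
S=capture('scene');s=state();t=s['tcp_pos'];y=np.array([.2375,-.971,0]);x=np.array([.971,.2375,0])
L=np.array([205,430])/5+[150,205]-.4;R=np.array([407,258])/5+[150,205]-.4
for h in(0,.03,.0376,.045):
    f=lambda q:np.r_[proj(S,t+y*(.047+0)+x*.008+[q[0],q[1],h])-L,proj(S,t-y*.047+x*.008+[q[0],q[1],h])-R]
    r=least_squares(f,[0,0]);print(h,r.x.round(4),r.fun.round(2))
f=lambda q:np.r_[proj(S,t+y*.047+x*.008+q)-L,proj(S,t-y*.047+x*.008+q)-R]
print(least_squares(f,[0,0,0],x_scale=.01).x)
from scipy.spatial.transform import Rotation as Ro
print(Ro.from_quat(s['eef_rot']).as_matrix().round(3))
```

```text
0 [-0.0206  0.0064] [ 0.57 -1.04 -0.6   1.13]
0.03 [-0.0026  0.0015] [-0.04 -0.55  0.04  0.59]
0.0376 [0.0019 0.0002] [-0.2  -0.43  0.21  0.45]
0.045 [ 0.0064 -0.001 ] [-0.36 -0.3   0.37  0.31]
[ 0.00448483 -0.00045287  0.0418397 ]
[[ 0.971  0.237 -0.   ]
 [ 0.237 -0.971  0.   ]
 [-0.    -0.    -1.   ]]
```

Emit:
send_rows([
  {"rotation": [0, 0, 0], "translation": [0, 0, 0.002], "fingers": 1},
  {"rotation": [0, 0, 0], "translation": [0, 0, 0.002], "fingers": 1},
  {"rotation": [0, 0, 0], "translation": [0, 0, 0.002], "fingers": 1},
  {"rotation": [0, 0, 0], "translation": [0, 0, 0.002], "fingers": 1},
  {"rotation": [0, 0, 0], "translation": [0, 0, 0.001], "fingers": 1},
  {"rotation": [0, 0, 0], "translation": [0, 0, 0.001], "fingers": 1},
  {"rotation": [0, 0, 0], "translation": [0, 0, 0.001], "fingers": 1},
  {"rotation": [0, 0, 0], "translation": [0, 0, 0.001], "fingers": 1},
  {"rotation": [0, 0, 0], "translation": [0, 0, 0.001], "fingers": 1},
  {"rotation": [0, 0, 0], "translation": [0, 0, 0], "fingers": 1},
])

```text
time_s: 6.8
tcp_pos: [0.4758, -0.3242, -0.0017]
eef_rot: [0.993, 0.12, -0.0, -0.0]
force: [-0.4, 0.5, 0.9]
grip_width: 0.0943
finger_force: 0.0
```

Reported z is now below 0 with no contact, so the offset of about 37 mm is real. Continuing down gently.

Emit:
send_rows([
  {"rotation": [0, 0, 0], "translation": [0, 0, 0.004], "fingers": 1},
  {"rotation": [0, 0, 0], "translation": [0, 0, 0.004], "fingers": 1},
  {"rotation": [0, 0, 0], "translation": [0, 0, 0.004], "fingers": 1},
  {"rotation": [0, 0, 0], "translation": [0, 0, 0.004], "fingers": 1},
  {"rotation": [0, 0, 0], "translation": [0, 0, 0.003], "fingers": 1},
  {"rotation": [0, 0, 0], "translation": [0, 0, 0.002], "fingers": 1},
  {"rotation": [0, 0, 0], "translation": [0, 0, 0.002], "fingers": 1},
  {"rotation": [0, 0, 0], "translation": [0, 0, 0], "fingers": 0.5},
  {"rotation": [0, 0, 0], "translation": [0, 0, 0], "fingers": 0.3},
  {"rotation": [0, 0, 0], "translation": [0, 0, 0], "fingers": 0.2},
], squeeze=10)

```text
time_s: 8.05
tcp_pos: [0.4759, -0.3243, -0.0246]
eef_rot: [0.993, 0.12, 0.0, 0.0]
force: [-0.5, 0.9, -0.5]
grip_width: 0.0676
finger_force: 0.0
```

Emit:
send_rows([
  {"rotation": [0, 0, 0], "translation": [0, 0, 0], "fingers": 0.15},
  {"rotation": [0, 0, 0], "translation": [0, 0, 0], "fingers": 0.1},
  {"rotation": [0, 0, 0], "translation": [0, 0, 0], "fingers": 0.05},
  {"rotation": [0, 0, 0], "translation": [0, 0, 0], "fingers": 0},
  {"rotation": [0, 0, 0], "translation": [0, 0, 0], "fingers": -0.2},
  {"rotation": [0, 0, 0], "translation": [0, 0, 0], "fingers": -1},
  {"rotation": [0, 0, 0], "translation": [0, 0, 0], "fingers": -1},
  {"rotation": [0, 0, 0], "translation": [0, 0, 0], "fingers": -1},
  {"rotation": [0, 0, 0], "translation": [0, 0, 0], "fingers": -1},
  {"rotation": [0, 0, 0], "translation": [0, 0, 0], "fingers": -1},
], squeeze=15)

```text
time_s: 9.3
tcp_pos: [0.4761, -0.3249, -0.0244]
eef_rot: [0.993, 0.119, 0.0, 0.0]
force: [1.5, -5.0, 0.8]
grip_width: 0.0491
finger_force: 15.0
```

Width 49 mm: the ball is properly gripped. Lift.

Emit:
send_rows([
  {"rotation": [0, 0, 0], "translation": [0, 0, -0.003], "fingers": -1},
  {"rotation": [0, 0, 0], "translation": [0, 0, -0.007], "fingers": -1},
  {"rotation": [0, 0, 0], "translation": [0, 0, -0.015], "fingers": -1},
  {"rotation": [0, 0, 0], "translation": [0, 0, -0.025], "fingers": -1},
  {"rotation": [0, 0, 0], "translation": [0, 0, -0.03], "fingers": -1},
  {"rotation": [0, 0, 0], "translation": [0, 0, -0.03], "fingers": -1},
  {"rotation": [0, 0, 0], "translation": [0, 0, -0.025], "fingers": -1},
  {"rotation": [0, 0, 0], "translation": [0, 0, -0.015], "fingers": -1},
  {"rotation": [0, 0, 0], "translation": [0, 0, -0.005], "fingers": -1},
  {"rotation": [0, 0, 0], "translation": [0, 0, 0], "fingers": -1},
], squeeze=20)

```text
time_s: 10.55
tcp_pos: [0.4756, -0.3241, 0.13]
eef_rot: [0.993, 0.12, -0.0, -0.0]
force: [-0.2, 0.1, -3.3]
grip_width: 0.0491
finger_force: 20.0
```

Emit:
send_rows([
  {"rotation": [0, 0, 0], "translation": [0.006, -0.0126, 0], "fingers": -1},
  {"rotation": [0, 0, 0], "translation": [0.014, -0.0293, 0], "fingers": -1},
  {"rotation": [0, 0, 0], "translation": [0.02, -0.0418, 0], "fingers": -1},
  {"rotation": [0, 0, 0], "translation": [0.02, -0.0418, 0], "fingers": -1},
  {"rotation": [0, 0, 0], "translation": [0.02, -0.0418, 0], "fingers": -1},
  {"rotation": [0, 0, 0], "translation": [0.02, -0.0418, 0], "fingers": -1},
  {"rotation": [0, 0, 0], "translation": [0.02, -0.0418, 0], "fingers": -1},
  {"rotation": [0, 0, 0], "translation": [0.02, -0.0418, 0], "fingers": -1},
  {"rotation": [0, 0, 0], "translation": [0.02, -0.0418, 0], "fingers": -1},
  {"rotation": [0, 0, 0], "translation": [0.02, -0.0418, 0], "fingers": -1},
])

```text
time_s: 11.8
tcp_pos: [0.5606, 0.0865, 0.1297]
eef_rot: [0.993, 0.12, -0.001, -0.0]
force: [1.0, -0.9, -2.1]
grip_width: 0.0494
finger_force: 20.0
```

Emit:
send_rows([
  {"rotation": [0, 0, 0], "translation": [0.02, -0.0418, 0], "fingers": -1},
  {"rotation": [0, 0, 0], "translation": [0.014, -0.0293, 0], "fingers": -1},
  {"rotation": [0, 0, 0], "translation": [0.0065, -0.0133, 0], "fingers": -1},
  {"rotation": [0, 0, 0], "translation": [0, 0, 0], "fingers": -1},
  {"rotation": [0, 0, 0], "translation": [0, 0, 0], "fingers": -1},
  {"rotation": [0, 0, 0], "translation": [0, 0, 0], "fingers": -1},
  {"rotation": [0, 0, 0], "translation": [0, 0, 0], "fingers": -1},
  {"rotation": [0, 0, 0], "translation": [0, 0, 0], "fingers": -1},
  {"rotation": [0, 0, 0], "translation": [0, 0, 0], "fingers": -1},
  {"rotation": [0, 0, 0], "translation": [0, 0, 0], "fingers": -1},
])

```text
time_s: 13.05
tcp_pos: [0.5806, 0.1756, 0.1303]
eef_rot: [0.993, 0.12, -0.0, -0.0]
force: [0.0, 0.3, -2.0]
grip_width: 0.0487
finger_force: 20.0
```

Run:
```python
from h import *
S=capture('scene');s=state();t=s['tcp_pos'];print(t,s['grip_width'],s['force'],s['eef_rot'].round(4))
c=proj(S,t+[0,0,.0376+.019]);n=proj(S,np.array([.5804,.1764,.017]));print('expected ball',c,'nest',n)
u0,v0=395,80;k=4
g=cv2.convertScaleAbs(cv2.resize(S['pixels'][v0:v0+140,u0:u0+150],None,fx=k,fy=k,interpolation=2),alpha=1.5)
for p,col in((c,(255,0,0)),(n,(0,255,0))): cv2.circle(g,tuple(int(q) for q in (p-[u0,v0])*k),3,col,-1)
cv2.imwrite('pics/crop5.png',g[...,::-1])
```

```text
[0.58059642 0.17564097 0.13034754] 0.04914459111392601 [-0.27844209 -0.43720482 -2.43626848] [ 0.9928  0.1196 -0.     -0.    ]
expected ball [481.76517094 139.47180911] nest [462.03686564 199.0937658 ]
```

View pics/crop5.png

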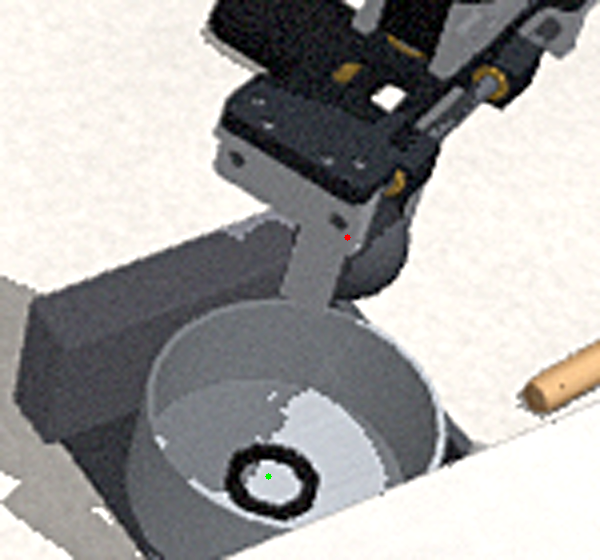

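Crop: the ball in the gripper is at about crop (349,239), matching the expected dot (347,237). The nest is at crop (271,480), about a pixel of full image from its dot. Lower to 6 mm above the seat.

Emit:
send_rows([
  {"rotation": [0, 0, 0], "translation": [0, 0, 0.008], "fingers": -1},
  {"rotation": [0, 0, 0], "translation": [0, 0, 0.02], "fingers": -1},
  {"rotation": [0, 0, 0], "translation": [0, 0, 0.025], "fingers": -1},
  {"rotation": [0, 0, 0], "translation": [0, 0, 0.025], "fingers": -1},
  {"rotation": [0, 0, 0], "translation": [0, 0, 0.025], "fingers": -1},
  {"rotation": [0, 0, 0], "translation": [0, 0, 0.02], "fingers": -1},
  {"rotation": [0, 0, 0], "translation": [0, 0, 0.012], "fingers": -1},
  {"rotation": [0, 0, 0], "translation": [0, 0, 0.007], "fingers": -1},
  {"rotation": [0, 0, 0], "translation": [0, 0, 0], "fingers": -1},
  {"rotation": [0, 0, 0], "translation": [0, 0, 0], "fingers": -1},
])

```text
time_s: 14.35
tcp_pos: [0.581, 0.1758, -0.011]
eef_rot: [0.993, 0.12, 0.0, -0.0]
force: [0.5, -0.1, -2.5]
grip_width: 0.0495
finger_force: 20.0
```

Emit:
send_rows([
  {"rotation": [0, 0, 0], "translation": [-0.0006, 0, 0.001], "fingers": -1},
  {"rotation": [0, 0, 0], "translation": [0, 0, 0.001], "fingers": -1},
  {"rotation": [0, 0, 0], "translation": [0, 0, 0.001], "fingers": -1},
  {"rotation": [0, 0, 0], "translation": [0, 0, 0.001], "fingers": -1},
  {"rotation": [0, 0, 0], "translation": [0, 0, 0.001], "fingers": -1},
  {"rotation": [0, 0, 0], "translation": [0, 0, 0.0005], "fingers": -1},
  {"rotation": [0, 0, 0], "translation": [0, 0, 0.0005], "fingers": -1},
  {"rotation": [0, 0, 0], "translation": [0, 0, 0], "fingers": -1},
  {"rotation": [0, 0, 0], "translation": [0, 0, 0], "fingers": -1},
  {"rotation": [0, 0, 0], "translation": [0, 0, 0], "fingers": -1},
])

```text
time_s: 15.6
tcp_pos: [0.5801, 0.1755, -0.0176]
eef_rot: [0.993, 0.12, 0.0, -0.0]
force: [0.3, 0.4, -0.6]
grip_width: 0.0489
finger_force: 20.0
```

Emit:
send_rows([
  {"rotation": [0, 0, 0], "translation": [0, 0, 0.0004], "fingers": -1},
  {"rotation": [0, 0, 0], "translation": [0, 0, 0], "fingers": -1},
  {"rotation": [0, 0, 0], "translation": [0, 0, 0], "fingers": -1},
  {"rotation": [0, 0, 0], "translation": [0, 0, 0], "fingers": -1},
  {"rotation": [0, 0, 0], "translation": [0, 0, 0], "fingers": -1},
  {"rotation": [0, 0, 0], "translation": [0, 0, 0], "fingers": -1},
  {"rotation": [0, 0, 0], "translation": [0, 0, 0], "fingers": -1},
  {"rotation": [0, 0, 0], "translation": [0, 0, 0], "fingers": -1},
  {"rotation": [0, 0, 0], "translation": [0, 0, 0], "fingers": -1},
  {"rotation": [0, 0, 0], "translation": [0, 0, 0], "fingers": -1},
], squeeze=8)

```text
time_s: 16.85
tcp_pos: [0.5801, 0.1756, -0.018]
eef_rot: [0.993, 0.12, 0.0, -0.0]
force: [0.6, 0.5, 5.1]
grip_width: 0.0494
finger_force: 8.0
```

Run:
```python
from h import *
for _ in range(4):
    capture('scene');s=state();print(s['force'].round(2),s['tcp_pos'].round(4),s['finger_force'])
```

```text
[0.77 0.51 5.51] [ 0.58    0.1756 -0.018 ] 8.000317364931107
[-0.02  1.95  4.07] [ 0.5801  0.1756 -0.018 ] 8.00024002790451
[0.69 1.8  5.45] [ 0.5801  0.1756 -0.018 ] 8.00029143691063
[1.04 1.   5.07] [ 0.5801  0.1756 -0.018 ] 8.000315129756927
```

Seated (contact confirmed, lateral forces small). Ease up a hair and release slowly to about 68 mm, inside the cup wall.

Emit:
send_rows([
  {"rotation": [0, 0, 0], "translation": [0, 0, -0.0003], "fingers": -1},
  {"rotation": [0, 0, 0], "translation": [0, 0, 0], "fingers": 0.06},
  {"rotation": [0, 0, 0], "translation": [0, 0, 0], "fingers": 0.1},
  {"rotation": [0, 0, 0], "translation": [0, 0, 0], "fingers": 0.15},
  {"rotation": [0, 0, 0], "translation": [0, 0, 0], "fingers": 0.2},
  {"rotation": [0, 0, 0], "translation": [0, 0, 0], "fingers": 0.3},
  {"rotation": [0, 0, 0], "translation": [0, 0, 0], "fingers": 0.4},
  {"rotation": [0, 0, 0], "translation": [0, 0, 0], "fingers": 0.45},
  {"rotation": [0, 0, 0], "translation": [0, 0, 0], "fingers": 0.45},
  {"rotation": [0, 0, 0], "translation": [0, 0, 0], "fingers": 0.45},
])

```text
time_s: 18.3
tcp_pos: [0.58, 0.1755, -0.0177]
eef_rot: [0.993, 0.12, -0.0, -0.0]
force: [0.1, 0.3, -0.2]
grip_width: 0.0683
finger_force: 0.0
```

Emit:
send_rows([
  {"rotation": [0, 0, 0], "translation": [0, 0, -0.005], "fingers": 0.45},
  {"rotation": [0, 0, 0], "translation": [0, 0, -0.01], "fingers": 0.45},
  {"rotation": [0, 0, 0], "translation": [0, 0, -0.02], "fingers": 0.45},
  {"rotation": [0, 0, 0], "translation": [0, 0, -0.025], "fingers": 0.45},
  {"rotation": [0, 0, 0], "translation": [0, 0, -0.025], "fingers": 0.45},
  {"rotation": [0, 0, 0], "translation": [0, 0, -0.025], "fingers": 0.45},
  {"rotation": [0, 0, 0], "translation": [0, 0, -0.015], "fingers": 0.45},
  {"rotation": [0, 0, 0], "translation": [0, 0, 0], "fingers": -0.5},
  {"rotation": [0, 0, 0], "translation": [0, 0, 0], "fingers": -1},
  {"rotation": [0, 0, 0], "translation": [0, 0, 0], "fingers": -1},
])

```text
time_s: 19.55
tcp_pos: [0.5795, 0.1754, 0.1064]
eef_rot: [0.993, 0.12, -0.001, 0.0]
force: [0.8, -0.2, 0.5]
grip_width: 0.0416
finger_force: 0.0
```

Emit:
send_rows([
  {"rotation": [0, 0, 0], "translation": [-0.015, -0.006, 0], "fingers": -1},
  {"rotation": [0, 0, 0], "translation": [-0.0345, -0.0132, 0], "fingers": -1},
  {"rotation": [0, 0, 0], "translation": [-0.0345, -0.0132, 0], "fingers": -1},
  {"rotation": [0, 0, 0], "translation": [-0.0345, -0.0132, 0], "fingers": -1},
  {"rotation": [0, 0, 0], "translation": [-0.0195, -0.0075, 0], "fingers": -1},
  {"rotation": [0, 0, 7], "translation": [0, 0, 0], "fingers": -1},
  {"rotation": [0, 0, 7], "translation": [0, 0, 0], "fingers": -1},
  {"rotation": [0, 0, 6.6], "translation": [0, 0, 0], "fingers": -1},
  {"rotation": [0, 0, 0], "translation": [0, 0, 0], "fingers": -1},
  {"rotation": [0, 0, 0], "translation": [0, 0, 0], "fingers": -1},
])

```text
time_s: 20.8
tcp_pos: [0.4328, 0.1943, 0.1072]
eef_rot: [0.998, -0.058, -0.0, 0.0]
force: [-0.9, 0.2, 0.4]
grip_width: 0.0004
finger_force: 0.0
```

Run:
```python
from h import *
S=capture('scene');s=state();t=s['tcp_pos'];print(t,s['grip_width'],s['force'],s['eef_rot'].round(4))
b=proj(S,np.array([.5804,.1764,.037]));f=proj(S,np.array([.473,.189,.045]));p=proj(S,t+[0,0,.0376]);print(b,f,p)
u0,v0=370,60;k=3
g=cv2.convertScaleAbs(cv2.resize(S['pixels'][v0:v0+190,u0:u0+220],None,fx=k,fy=k,interpolation=2),alpha=1.5)
for q,col in((b,(255,0,0)),(f,(0,255,0)),(p,(255,255,0))): cv2.circle(g,tuple(int(i) for i in (q-[u0,v0])*k),3,col,-1)
cv2.imwrite('pics/crop6.png',g[...,::-1])
```

```text
[0.43302894 0.19433339 0.10720602] 0.0004971042249433133 [ 0.09713347 -0.62419064 -0.41768211] [ 9.983e-01 -5.860e-02 -1.000e-04 -0.000e+00]
[464.14588215 192.77557908] [434.9382745  152.25170862] [432.70309979 102.68374883]
```

View pics/crop6.png

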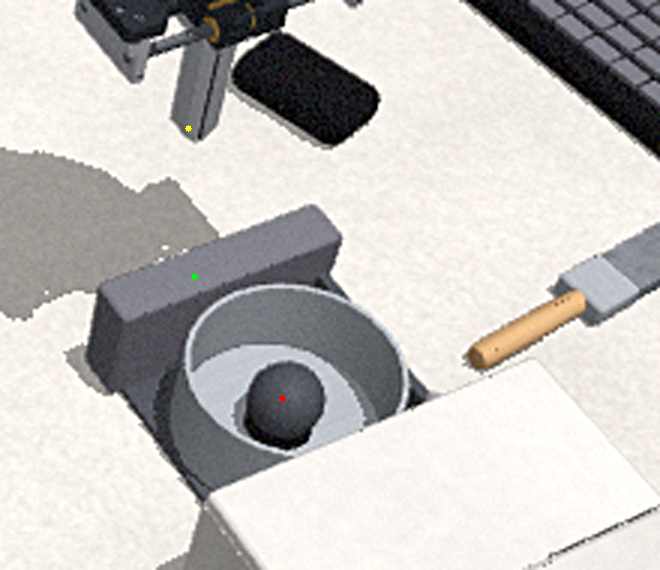

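Crop: the ball sits in the nest at crop (282,402), centred on the prediction. The closed fingers at crop (190,130) are in front of the drawer face. Go down before the face, then push.

Emit:
send_rows([
  {"rotation": [0, 0, 0], "translation": [0, 0, 0.01], "fingers": -1},
  {"rotation": [0, 0, 0], "translation": [0, 0, 0.02], "fingers": -1},
  {"rotation": [0, 0, 0], "translation": [0, 0, 0.025], "fingers": -1},
  {"rotation": [0, 0, 0], "translation": [0, 0, 0.025], "fingers": -1},
  {"rotation": [0, 0, 0], "translation": [0, 0, 0.02], "fingers": -1},
  {"rotation": [0, 0, 0], "translation": [0, 0, 0.012], "fingers": -1},
  {"rotation": [0, 0, 0], "translation": [0.008, 0, 0.003], "fingers": -1},
  {"rotation": [0, 0, 0], "translation": [0.008, 0, 0], "fingers": -1},
  {"rotation": [0, 0, 0], "translation": [0.004, 0, 0], "fingers": -1},
  {"rotation": [0, 0, 0], "translation": [0.004, 0, 0], "fingers": -1},
])

```text
time_s: 22.1
tcp_pos: [0.4577, 0.1914, -0.0074]
eef_rot: [0.998, -0.06, 0.0, -0.0]
force: [0.5, -0.2, -0.1]
grip_width: 0.0002
finger_force: 0.0
```

Emit:
send_rows([
  {"rotation": [0, 0, 0], "translation": [0.003, 0, 0], "fingers": -1},
  {"rotation": [0, 0, 0], "translation": [0.003, 0, 0], "fingers": -1},
  {"rotation": [0, 0, 0], "translation": [0.003, 0, 0], "fingers": -1},
  {"rotation": [0, 0, 0], "translation": [0.003, 0, 0], "fingers": -1},
  {"rotation": [0, 0, 0], "translation": [0.004, 0, 0], "fingers": -1},
  {"rotation": [0, 0, 0], "translation": [0.005, 0, 0], "fingers": -1},
  {"rotation": [0, 0, 0], "translation": [0.006, 0, 0], "fingers": -1},
  {"rotation": [0, 0, 0], "translation": [0.007, 0, 0], "fingers": -1},
  {"rotation": [0, 0, 0], "translation": [0.008, 0, 0], "fingers": -1},
  {"rotation": [0, 0, 0], "translation": [0.008, 0, 0], "fingers": -1},
])

```text
time_s: 23.35
tcp_pos: [0.5074, 0.1855, -0.0077]
eef_rot: [0.998, -0.06, -0.0, -0.0]
force: [-1.1, 1.0, -0.3]
grip_width: 0.0005
finger_force: 0.6
```

Emit:
send_rows([
  {"rotation": [0, 0, 0], "translation": [0.008, 0, 0], "fingers": -1},
  {"rotation": [0, 0, 0], "translation": [0.008, 0, 0], "fingers": -1},
  {"rotation": [0, 0, 0], "translation": [0.008, 0, 0], "fingers": -1},
  {"rotation": [0, 0, 0], "translation": [0.008, 0, 0], "fingers": -1},
  {"rotation": [0, 0, 0], "translation": [0.008, 0, 0], "fingers": -1},
  {"rotation": [0, 0, 0], "translation": [0.008, 0, 0], "fingers": -1},
  {"rotation": [0, 0, 0], "translation": [0.008, 0, 0], "fingers": -1},
  {"rotation": [0, 0, 0], "translation": [0.008, 0, 0], "fingers": -1},
  {"rotation": [0, 0, 0], "translation": [0.006, 0, 0], "fingers": -1},
  {"rotation": [0, 0, 0], "translation": [0.004, 0, 0], "fingers": -1},
])

```text
time_s: 24.6
tcp_pos: [0.5806, 0.1765, -0.0077]
eef_rot: [0.998, -0.06, -0.0, -0.0]
force: [-1.7, 0.8, 0.6]
grip_width: 0.0009
finger_force: 1.0
```

Emit:
send_rows([
  {"rotation": [0, 0, 0], "translation": [0.003, 0, 0], "fingers": -1},
  {"rotation": [0, 0, 0], "translation": [0.003, 0, 0], "fingers": -1},
  {"rotation": [0, 0, 0], "translation": [0.002, 0, 0], "fingers": -1},
  {"rotation": [0, 0, 0], "translation": [0.002, 0, 0], "fingers": -1},
  {"rotation": [0, 0, 0], "translation": [0.002, 0, 0], "fingers": -1},
  {"rotation": [0, 0, 0], "translation": [0.002, 0, 0], "fingers": -1},
  {"rotation": [0, 0, 0], "translation": [0.002, 0, 0], "fingers": -1},
  {"rotation": [0, 0, 0], "translation": [0.002, 0, 0], "fingers": -1},
  {"rotation": [0, 0, 0], "translation": [0.002, 0, 0], "fingers": -1},
  {"rotation": [0, 0, 0], "translation": [0.002, 0, 0], "fingers": -1},
])

```text
time_s: 25.85
tcp_pos: [0.601, 0.1741, -0.0078]
eef_rot: [0.998, -0.06, -0.001, 0.0]
force: [-14.0, 0.4, 9.6]
grip_width: 0.0008
finger_force: 6.5
```

Emit:
send_rows([
  {"rotation": [0, 0, 0], "translation": [0.0015, 0, 0], "fingers": -1},
  {"rotation": [0, 0, 0], "translation": [0.0015, 0, 0], "fingers": -1},
  {"rotation": [0, 0, 0], "translation": [0.0015, 0, 0], "fingers": -1},
  {"rotation": [0, 0, 0], "translation": [0.0015, 0, 0], "fingers": -1},
  {"rotation": [0, 0, 0], "translation": [0, 0, 0], "fingers": -1},
  {"rotation": [0, 0, 0], "translation": [0, 0, 0], "fingers": -1},
  {"rotation": [0, 0, 0], "translation": [0, 0, 0], "fingers": -1},
  {"rotation": [0, 0, 0], "translation": [0, 0, 0], "fingers": -1},
  {"rotation": [0, 0, 0], "translation": [0, 0, 0], "fingers": -1},
  {"rotation": [0, 0, 0], "translation": [0, 0, 0], "fingers": -1},
])

```text
time_s: 27.1
tcp_pos: [0.6081, 0.1733, -0.0077]
eef_rot: [0.998, -0.06, 0.0, -0.0]
force: [-1.7, 1.8, 0.4]
grip_width: 0.0004
finger_force: 1.0
```

Force dropped, so it is past the hump or snapped. Creep on until the stop is felt.

Emit:
send_rows([
  {"rotation": [0, 0, 0], "translation": [0.001, 0, 0], "fingers": -1},
  {"rotation": [0, 0, 0], "translation": [0.001, 0, 0], "fingers": -1},
  {"rotation": [0, 0, 0], "translation": [0.001, 0, 0], "fingers": -1},
  {"rotation": [0, 0, 0], "translation": [0.001, 0, 0], "fingers": -1},
  {"rotation": [0, 0, 0], "translation": [0, 0, 0], "fingers": -1},
  {"rotation": [0, 0, 0], "translation": [0, 0, 0], "fingers": -1},
  {"rotation": [0, 0, 0], "translation": [0, 0, 0], "fingers": -1},
  {"rotation": [0, 0, 0], "translation": [0, 0, 0], "fingers": -1},
  {"rotation": [0, 0, 0], "translation": [0, 0, 0], "fingers": -1},
  {"rotation": [0, 0, 0], "translation": [0, 0, 0], "fingers": -1},
])

```text
time_s: 28.35
tcp_pos: [0.612, 0.1728, -0.0078]
eef_rot: [0.998, -0.06, -0.0, -0.0]
force: [-1.1, 0.1, -0.3]
grip_width: 0.0004
finger_force: 0.0
```

Contact lost: the drawer has snapped ahead of the fingers. Back off and check.

Emit:
send_rows([
  {"rotation": [0, 0, 0], "translation": [-0.01, 0, 0], "fingers": -1},
  {"rotation": [0, 0, 0], "translation": [-0.03, 0, 0], "fingers": -1},
  {"rotation": [0, 0, 0], "translation": [-0.04, 0, 0], "fingers": -1},
  {"rotation": [0, 0, 0], "translation": [-0.04, 0, 0], "fingers": -1},
  {"rotation": [0, 0, 0], "translation": [-0.04, 0, 0], "fingers": -1},
  {"rotation": [0, 0, 0], "translation": [0, 0, -0.03], "fingers": -1},
  {"rotation": [0, 0, 0], "translation": [0, 0, -0.05], "fingers": -1},
  {"rotation": [0, 0, 0], "translation": [0, 0, -0.05], "fingers": -1},
  {"rotation": [0, 0, 0], "translation": [0, 0, -0.02], "fingers": -1},
  {"rotation": [0, 0, 0], "translation": [0, 0, 0], "fingers": -1},
])

```text
time_s: 29.6
tcp_pos: [0.4534, 0.1921, 0.1434]
eef_rot: [0.998, -0.06, 0.001, -0.0]
force: [0.5, 1.1, -1.4]
grip_width: 0.0006
finger_force: 0.0
```

Run:
```python
from h import *
S=grab('scene','scene9');s=state();print(s['tcp_pos'],s['force'],s['time_s'])
x=np.array([.9928,-.1197,0]);print('expected front-top-mid shut/out',proj(S,np.array([.473,.189,.082])+.15*x),proj(S,np.array([.473,.189,.082])))
```

```text
[0.45290551 0.19180988 0.14221779] [-0.11351416  0.05097045 -0.38569511] 29.65
expected front-top-mid shut/out [481.67436901 193.805628  ] [438.10714563 139.54236316]
```

View pics/scene9.png

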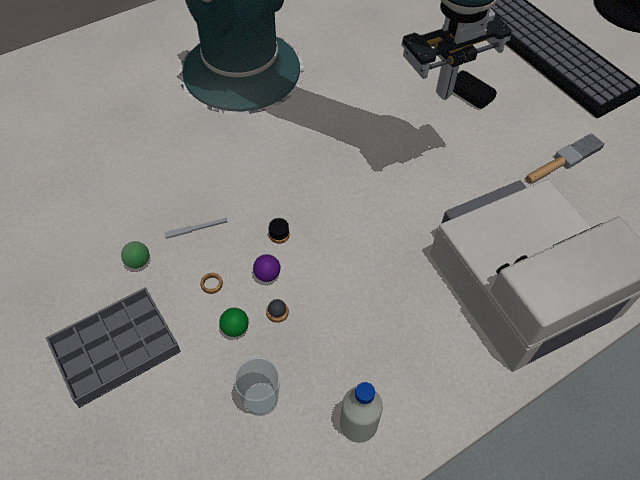

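The drawer front runs from (444,214) to (522,183), at the predicted shut position, and has stayed there for over a second since I backed off. The ring at (211,283) is empty and the other specimens have not moved.

```bash
python3 -c "
from cell import finish_job
print(finish_job())"
```

```text
the job is handed in; nothing more can be done
None
```

I set the 50 mm ball down in the cup's nest and pushed the drawer shut; the catch was holding it after I backed off. The arm is clear and the other specimens are where they were. I handed the job in at about 30 s; the ball was last seen in its nest before the drawer closed, and the first grip caught it too high, so I reopened and re-gripped.

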